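# Fish the calibration plate out from under the plate reader

## Robot

A 6-joint arm with a two-finger parallel gripper is mounted at the origin on a cart in front of the work surface, level with it; the furniture and walls round the work are solid. World frame = base frame: x ahead of the robot, y to its left, z up, the work surface at z = 0. Lengths are in m, angles in rad, forces in N, time in s.
With the tool pointing down it reaches from about 0.3 to 0.875 m from the base axis. Payload 6.4 kg.
Tool frame: the origin (TCP) lies midway between the tips of the shut fingers; the grasp point (between the pads) lies 19 mm behind it (grasp_offset is the distance from the TCP to the grasp point, in m); z points along the fingers, y is the line along which they close (so a half turn about z gives the same grasp; the last joint's range is limited). The gripper opens to 85 mm and grips with 20 to 120 N. Pads are 22 mm wide; open, the fingers measure 114 mm over their backs; the gripper's body (76 mm by 85 mm) begins 54 mm behind the grasp point. The pads swing forward as they close: fully open they stand 13 mm farther back than shut.
Start: joints at [1.095, 0.181, 1.607, -0, 1.354, -0.206], TCP at [0.153, 0.554, 0.231] pointing down, gripper open.
Joint ranges: [-2.99, 2.99], [-0.89, 2.07], [0.3, 2.58], [-1.14, 4.28], [0, 2.63], [-3.12, 3.12]. Speed limits (rad/s): [2.57, 2.57, 3.01, 3.14, 3.14, 3.14].

## Interface

Orientations are given as a unit quaternion [w, x, y, z].
In Python, from bench import * gives the robot as it stands. The module is installed in compiled form; this text tells all that it offers.
- The arm moves only by the tool servo_tool, never from a script. Its argument "commands" is text: rows parted by semicolons, each of 7 numbers parted by spaces: the turn, a rotation vector about the tool's x, y, z in rad, then the shift along the tool's x, y, z in mm, then the opening, from 0 (shut) to 1 (fully open). In form: wx wy wz dx dy dz claw; .... A call has 1 to 5 rows; each row shifts and turns the commanded pose from where the row before left it, along the tool's axes as they then stand; what a row does not reach is not made up. A row lasts 1/8 s, in which the tool goes at most 62.5 mm and 10.7 degrees, less where a joint would pass 70% of its speed; a pose out of reach is approached as far as the arm can. A call with a gripper value outside its range is refused whole. The fingers move at their own pace and stop on an object; the grip force is fixed at half the most. Time passes only in rows, so rows that do not move let the fingers close. It gives the time, the measured TCP pose, the force, the opening and the grip force at its end, in the units of the state.
- get_obs(): the state, without advancing time (a new reading comes with each control period).
- camera(name): name is "side" or "top"; returns the picture (400x640x3 uint8, blue, green, red); there is no depth.
- calibration(name): a dict with "fx", "fy", "cx", "cy" (pixels), "k1" (the pictures are not rectified: a ray, as slopes to the right and down, at radius r is drawn at 1 + k1 r^2 times it, then the intrinsics apply), "R" (3x3) and "t" (3): a world point X has camera coordinates R X + t. Camera axes: x right, y down, z forward; pixel columns grow to the right and rows downward; lengths in m; the calibration is good to about 2 mm. A picture is of the moment at which its call begins. calibration takes no time and is no camera call.
- hand_in(): hands the job in; it is judged then, once.
The state is a dict: "time_s": time; "q": joint angles; "dq": joint speeds; "joint_efforts": joint torques, N m; "eef_pos": TCP position; "eef_rot": TCP orientation; "wrist_force": force on the tool from outside, world axes, zero at the start; "torque": the same for the moment, N m; "opening": opening from 0.0 (shut) to 1.0 (fully open); "grasp_force": force on a finger pad.
Only numpy, scipy, OpenCV 4.12 (cv2) and the standard library are available. Lean on these libraries where they do the work, as an engineer would, in place of code of your own. Each camera call takes 0.05 s, during which the arm holds its last target. There are 200 camera calls.

## Task

The calibration plate has slipped into the low gap under the plate reader, where fingers cannot reach it. Take the bent retrieving rod off its rest, reach under the reader with it, press its rubber ball lightly into the groove on top of the plate and drag the plate out until it lies wholly clear of the reader, one to three fingers' width in front of it; then put the rod back on its rest as it was. The groove's floor is glass: never press the rod on the plate with more than 20 N, do not knock the rod or the hand against the reader, leave the small bottle and the dish alone, and do not touch the plate with the fingers.

Things in the scene. Friction and masses are not known exactly. Their poses are not given: they have to be found in the camera images.
- plate: calibration plate: aluminium slab 64 (x) by 86 (y) by 12 mm with a broad groove along y across its top, 0.28 to 0.42 kg, loose on the bench under the reader. Origin: middle of its underside, z up; at the start its axes lie within 0.08 rad of the reader's. Its rear (+x) edge lies 3 to 12 mm from the gap's closed back: too close for the rod's ball to get behind.
- plate_groove (a point): middle of the floor of the plate's groove, 8.5 mm above the plate's origin: a green glass strip, 20 mm wide (x), 3.5 mm deep, open at both ends (y). A ball that stays lightly pressed into it (some 3 to 8 N) pulls the plate along by the groove's edge; without pressure it may ride out of the groove. Sliding friction on the bench about 0.4. Over 20 N breaks the glass
- rod: retrieving rod, 0.23 kg, a C seen from the side. Origin: middle of the underside of its aluminium saddle plate (56 along x, 44 along y, 6 mm thick), z up. A 10 mm thick steel arm (axis at z = 5 mm) runs from the saddle to x = -85 mm, there a leg goes down, and from its lower end a 7 mm thick foot runs back along +x to x = 0, where it carries a 14 mm rubber ball straight below the grip.
- rod_grip (a point): middle of the rod's blue square grip (26 x 26 mm, z = 6 to 46 mm in the rod's frame, sides along its x and y), 26 mm above the rod's origin; hold it from above
- rod_elbow (a point): where the rod's arm turns down into the leg, x = -85, z = 5 mm in the rod's frame. The leg is telescopic and stiff (it holds its length during the job); how far it was left drawn out is not known: the ball's lowest point lies anywhere from 104 to 120 mm below the rod's origin, the foot's axis always 14 mm above that point
- rest: the rod's rest, fixed, dark steel. Origin: on the bench, below the seat. Two prongs along x from -30 to +55 mm on a column (x = 48 to 62 mm, no higher than the prongs); base plate 10 mm high, x = 23 to 93 mm. Lips outside the prongs are 52 mm apart, 5 mm high. The rod's foot hangs below, between the prongs (28 mm apart): lift the rod 10 mm or more, then draw it out along -x
- rest_seat (a point): the middle of the seat, 125 mm above the bench, axes as the rest: the rod's origin lies here, axes alike, when it hangs on its rest (saddle plate on the prongs, between the lips)
- reader: plate reader, fixed: slim white housing 240 mm wide (y), 180 mm deep (x), underside 54 mm and top 104 mm above the bench, nothing on top: the gripper may pass over it. Origin: on the bench below the middle of its front edge; x points into the gap, z up. Gap open in front, 95 mm deep to its grey closed back; round feet, 26 mm across, at x = 18, y = -104 and +104 mm
- reader_front (a point): the same point as the reader's origin, with its axes: x < 0 is in front of the reader
- stain_bottle: small brown bottle with a blue cap, 38 mm across, 70 mm high, standing on the bench; origin: middle of its underside; leave alone
- culture_dish: round white dish, 62 mm across, 16 mm high, on the bench; origin: middle of its underside; leave alone

How it is judged:
By the outcome, as a careful person would: the job done as asked, in the order asked, and still so for the second after the job is handed in, with the robot touching nothing.
It also fails if it takes over 72 s, if anything falls off the work surface, if the arm or the gripper's body presses on something with over 40 N, if the wrist force passes 120 N, or if a joint passes its speed limit or range.

## Working session

There is one attempt and no reset: what is moved stays moved. The work goes in short steps, Python scripts to look and compute and a tool call to move; the robot and the scene stay as the last step left them, time stands still between calls to the robot, and variables do not carry over. Pictures are saved under pics/ and viewed, at most 10 in all, crops included, and the job is handed in when it is done.

Besides the shell and the picture viewer there is one more tool, called as name(argument=value, ...) on one line, values as JSON. servo_tool: Moves the arm, as the interface text tells. Its arguments: {"type":"object","properties":{"commands":{"type":"string"}},"required":["commands"]}

```bash
mkdir -p pics; python3 - <<'E'
from bench import *
import cv2
for n in("side","top"):
    cv2.imwrite(f"pics/{n}0.png",camera(n)); c=calibration(n); print(n,c)
o=get_obs(); print(o)
E
```

```text
side {'fx': 415.71938295006623, 'fy': 415.71938295006623, 'cx': 322.0770415351457, 'cy': 204.34206323166038, 'k1': -0.11099696558085437, 'R': array([[ 0.90716164, -0.42030772, -0.01997937],
       [-0.18205839, -0.34924859, -0.91917363],
       [ 0.37935801,  0.83747647, -0.39334548]]), 't': array([-0.43504157,  0.17735783,  0.79977223])}
top {'fx': 427.0383371578074, 'fy': 427.0383371578074, 'cx': 317.47158507112374, 'cy': 196.0421952394228, 'k1': -0.0011892285227180703, 'R': array([[ 0.01180895, -0.99988228, -0.00979659],
       [-0.9886379 , -0.01020678, -0.14996976],
       [ 0.14985212,  0.01145627, -0.98864205]]), 't': array([-0.00991914,  0.47451372,  1.12406851])}
{'time_s': 0.1, 'q': array([ 1.09467247e+00,  1.81442636e-01,  1.60788616e+00,  1.72947692e-05,
        1.35383521e+00, -2.06308452e-01]), 'dq': array([-0.00024898, -0.00345259, -0.00293189,  0.00086422,  0.00013008,
        0.00056501]), 'joint_efforts': array([ 3.93111777e-04, -4.45881593e+01, -3.52232802e+01, -3.96141650e-04,
        4.13292000e-03,  3.53242854e-05]), 'eef_pos': array([0.15301984, 0.55375356, 0.23049837]), 'eef_rot': array([-2.70871291e-04,  1.34500664e-01,  9.90913192e-01, -7.37559219e-04]), 'wrist_force': array([-0.61749424, -0.04761518,  0.42488529]), 'torque': array([-0.04289382,  0.00610157,  0.00027119]), 'grasp_force': 0.0, 'opening': 1.0012126570042095}
```

View pics/side0.png

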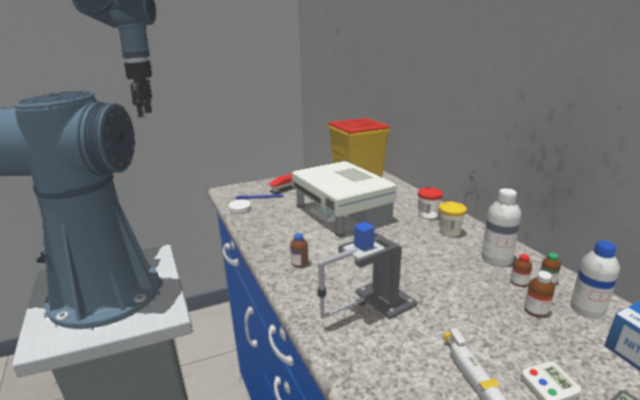

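View pics/top0.png

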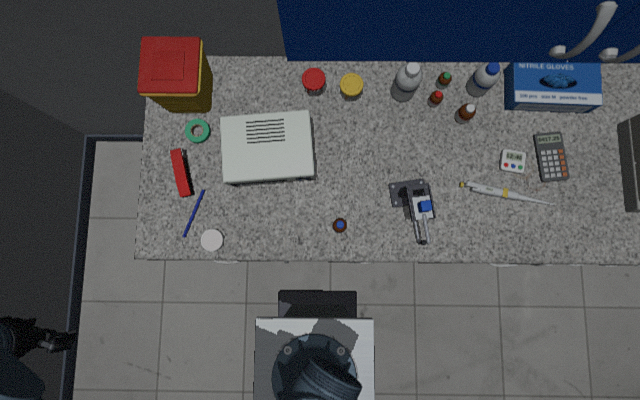

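```bash
cat > h.py <<'E'
import numpy as np, cv2
from bench import *
from scipy.spatial.transform import Rotation as Ro
def proj(n,X):
    c=calibration(n); P=np.atleast_2d(X)@c["R"].T+c["t"]; s=P[:,:2]/P[:,2:]
    s=s*(1+c["k1"]*(s**2).sum(1,keepdims=True))
    return s*[c["fx"],c["fy"]]+[c["cx"],c["cy"]]
def ray(n,uv):
    c=calibration(n); d=(np.array(uv,float)-[c["cx"],c["cy"]])/[c["fx"],c["fy"]]; s=d.copy()
    for _ in range(20): s=d/(1+c["k1"]*(s@s))
    return -c["R"].T@c["t"], c["R"].T@np.append(s,1)
def atz(n,uv,z):
    o,d=ray(n,uv); return o+d*(z-o[2])/d[2]
def crop(img,x,y,w,h,k): return cv2.resize(img[y:y+h,x:x+w],None,fx=k,fy=k,interpolation=cv2.INTER_CUBIC)
E
python3 - <<'E'
from h import *
s=cv2.imread("pics/side0.png");t=cv2.imread("pics/top0.png")
a=np.hstack([crop(s,280,150,130,100,3),crop(s,300,215,130,100,3)])
b=np.hstack([crop(t,210,100,130,100,3),crop(t,370,160,130,100,3)])
cv2.imwrite("pics/c0.png",np.vstack([a,b]))
E
```

```text
(no output)
```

View pics/c0.png

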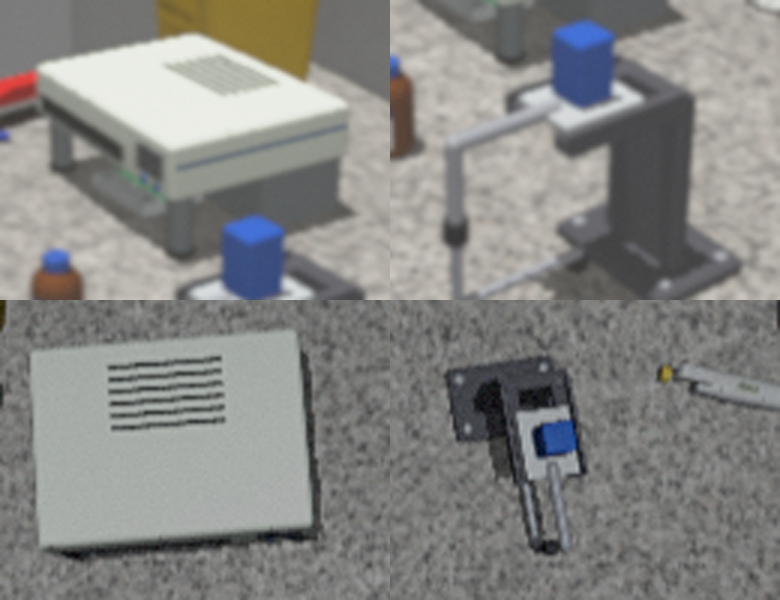

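```bash
cat > fit.py <<'E'
from h import *
from scipy.optimize import least_squares
S=lambda a,b:(300+(a-390)/3,215+b/3); T=lambda a,b:(370+(a-390)/3,160+(b-300)/3)
S2=lambda a,b:(280+a/3,150+b/3); T2=lambda a,b:(210+a/3,100+(b-300)/3)
def fit(obs,x0):
    def W(p,X): c,s=np.cos(p[2]),np.sin(p[2]); X=np.array(X); return np.array([p[0]+c*X[0]-s*X[1],p[1]+s*X[0]+c*X[1],X[2]])
    f=lambda p:np.concatenate([proj(n,W(p,X))[0]-uv for n,X,uv in obs])
    r=least_squares(f,x0,loss="soft_l1"); print(r.x.round(4),r.fun.reshape(-1,2).round(1).tolist()); return r.x
if __name__=="__main__":
    h=.104
    fit([("top",(0,.12,h),T2(40,547)),("top",(0,-.12,h),T2(313,527)),("top",(.18,-.12,h),T2(297,332)),("top",(.18,.12,h),T2(32,350)),
     ("side",(0,.12,h),S2(38,66)),("side",(0,-.12,h),S2(168,150)),("side",(.18,-.12,h),S2(348,103)),("side",(.18,.12,h),S2(197,35))],[.5,.1,0])
    p=fit([("top",(0,0,.171),T(557,435)),("side",(0,0,.171),S(583,40)),("side",(-.085,0,.13),S(455,143)),
     ("top",(.093,0,.01),T(499,365)),("top",(.028,.022,.131),T(515,410)),("top",(.028,-.022,.131),T(568,405)),("top",(-.028,-.022,.131),T(580,473)),("top",(-.028,.022,.131),T(528,478)),("side",(-.028,.022,.131),S(522,95)),("side",(.028,-.022,.131),S(645,97))],[.45,-.25,0])
    c,s=np.cos(p[2]),np.sin(p[2])
    for L in(.104,.112,.12): # leg bottom
        print(L,proj("side",[p[0]-.085*c,p[1]-.085*s,.125-L+.014]),"obs",S(455,298),proj("side",[p[0],p[1],.125-L+.014]))
    # plate rough
    print(atz("side",S2(125,190),.012), "bottle",atz("top",(340,225),.07),"dish",atz("top",(212,240),.016))
E
python3 fit.py
python3 - <<'E'
from h import *
s=cv2.imread("pics/side0.png")
cv2.imwrite("pics/c1.png",np.hstack([crop(s,300,190,50,50,8),crop(s,310,270,50,50,8)]))
E
```

```text
[0.5059 0.1191 0.0828] [[-0.6, 0.5], [1.5, 0.5], [2.0, -1.3], [-0.5, -0.8], [-2.3, -0.9], [-0.4, -0.9], [1.1, 0.1], [-0.3, -1.2]]
[ 0.4354 -0.2665  0.1568] [[0.9, -0.1], [-0.1, -3.1], [-0.4, 0.3], [0.2, -2.0], [0.2, 0.5], [0.0, -0.3], [0.2, -0.8], [-0.1, 0.1], [-1.7, -0.2], [0.2, -0.1]]
0.104 [[322.47522757 312.08629612]] obs (321.6666666666667, 314.3333333333333) [[362.50085426 294.54791217]]
0.112 [[322.56894954 315.93893347]] obs (321.6666666666667, 314.3333333333333) [[362.39903959 298.27178032]]
0.12 [[322.66170201 319.74984038]] obs (321.6666666666667, 314.3333333333333) [[362.29743343 301.95859674]]
[0.5376859  0.12747403 0.012     ] bottle [ 0.39366714 -0.0646866   0.07      ] dish [0.35338079 0.28175099 0.016     ]
```

View pics/c1.png

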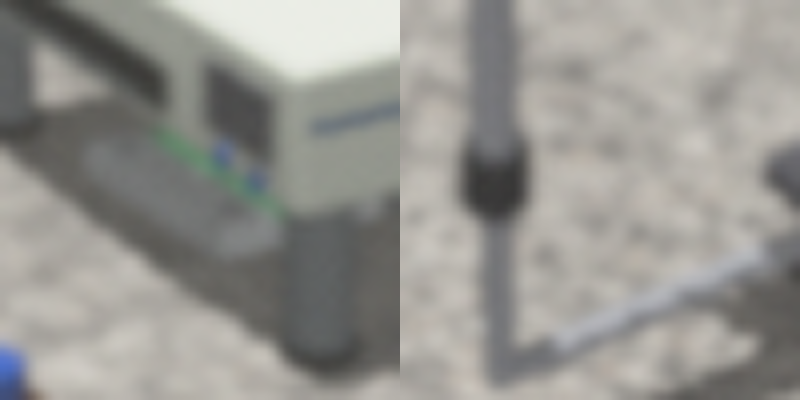

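servo_tool(commands="0 0 0.1427 0 0 0 1; 0 0 0.1427 0 0 0 1; 0 0 0.1427 0 0 0 1; 0 0 0 -45 0 0 1; 0 0 0 -45 -20 0 1")

```text
time_s: 0.72
eef_pos: [0.2101, 0.4805, 0.2308]
eef_rot: [0.0, 0.341, 0.94, -0.0]
wrist_force: [0.6, -0.3, 0.6]
opening: 0.998
grasp_force: 0.0
```

servo_tool(commands="0 0 -0.171 0 0 0 1; 0 0 -0.171 0 0 0 1; 0 0 -0.171 0 0 0 1; 0 0 -0.171 0 0 0 1; 0 0 -0.171 0 0 0 1")

```text
time_s: 1.35
eef_pos: [0.2092, 0.4808, 0.2308]
eef_rot: [-0.0, -0.081, 0.997, -0.0]
wrist_force: [0.7, -0.1, 0.2]
opening: 0.996
grasp_force: 0.0
```

```bash
cat >> h.py <<'E'
def go(xyz,yaw=None):
    o=get_obs(); q=o["eef_rot"]; R=Ro.from_quat(np.r_[q[1:],q[0]]); M=R.as_matrix()
    h=np.arctan2(M[1,1],M[0,1]); print("pos",o["eef_pos"].round(4),"toolyaw(rod yaw)",round(h-np.pi/2,4),"tilt",M[2,2].round(5),"F",o["wrist_force"].round(2),"op",round(o["opening"],3),"q",o["q"].round(2))
    if yaw is not None: print("wz",round((h-np.pi/2)-yaw,4)); h=yaw+np.pi/2; M=np.array([[-0.,0,0]]*3); M[:,1]=np.cos(h),np.sin(h),0; M[:,2]=0,0,-1; M[:,0]=np.cross(M[:,1],M[:,2])
    print("shift mm (after turn)",((np.array(xyz)-o["eef_pos"])@M*1000).round(1))
E
python3 -c "
from h import *
go([.4354,-.2665,.231],.1568)"
```

```text
pos [0.2092 0.4808 0.2308] toolyaw(rod yaw) 0.1627 tilt -1.0 F [ 0.71 -0.13  0.23] op 0.996 q [ 0.93  0.07  1.73 -0.    1.34 -0.8 ]
wz 0.0059
shift mm (after turn) [-1.068e+02 -7.734e+02 -2.000e-01]
```

servo_tool(commands="0 0 0.006 -40 -45 0 1; 0 0 0 -40 -45 0 1; 0 0 0 -27 -55 0 1; 0 0 0 0 -60 0 1; 0 0 0 0 -60 0 1")

```text
time_s: 1.98
eef_pos: [0.3553, 0.2336, 0.2309]
eef_rot: [-0.0, -0.076, 0.997, -0.0]
wrist_force: [0.7, -0.7, 0.5]
opening: 1.002
grasp_force: 0.0
```

servo_tool(commands="0 0 0 0 -60 0 1; 0 0 0 0 -60 0 1; 0 0 0 0 -60 0 1; 0 0 0 0 -60 0 1; 0 0 0 0 -60 0 1")

```text
time_s: 2.6
eef_pos: [0.4002, -0.063, 0.2313]
eef_rot: [0.0, -0.075, 0.997, -0.0]
wrist_force: [1.3, 0.6, 0.8]
opening: 1.003
grasp_force: 0.0
```

servo_tool(commands="0 0 0 0 -60 0 1; 0 0 0 0 -60 0 1; 0 0 0 0 -60 0 1; 0 0 0 0 -28 0 1; 0 0 0 0 0 0 1")

```text
time_s: 3.22
eef_pos: [0.4313, -0.2684, 0.2306]
eef_rot: [-0.0, -0.074, 0.997, 0.0]
wrist_force: [0.3, -0.2, -0.8]
opening: 0.999
grasp_force: 0.0
```

```bash
python3 -c "
from h import *
s=camera('side');t=camera('top')
go([.4354,-.2665,.231],.1568)
cv2.imwrite('pics/c2.png',np.hstack([crop(s,295,160,130,130,3),crop(t,370,130,130,130,3)]))"
```

```text
pos [ 0.4313 -0.2661  0.2307] toolyaw(rod yaw) 0.1507 tilt -1.0 F [-1.02 -0.44 -0.28] op 1.006 q [-0.79  0.03  1.77  0.    1.34 -2.51]
wz -0.0061
shift mm (after turn) [-4.  -1.1 -0.3]
```

View pics/c2.png

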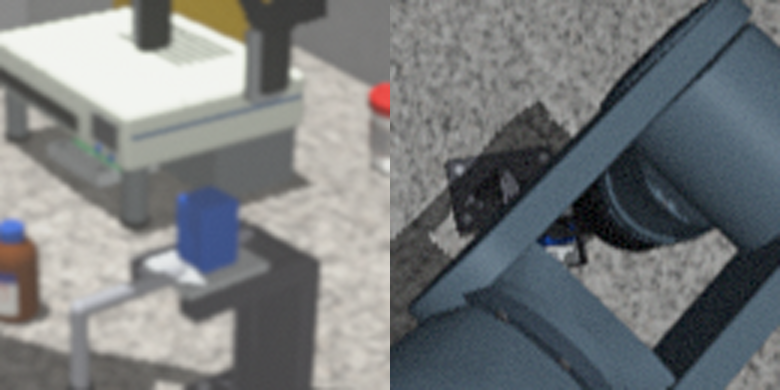

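```bash
python3 -c "
from h import *
p=np.array([.4313,-.2661,.244]); y=np.array([-.15,.988,0])
print(proj('side',[p,p+.0425*y,p-.0425*y,[.4354,-.2665,.171],[.4354,-.2665,.131]]))
print(atz('side',(364,226.3),.171))
"
```

```text
[[362.7749672  183.40427251]
 [346.45568032 176.12623255]
 [380.79565397 191.45991102]
 [364.25594315 225.25893195]
 [363.73927165 246.8583669 ]]
[ 0.43310813 -0.2696224   0.171     ]
```

servo_tool(commands="0 0 -0.006 -3 -1 40 1; 0 0 0 0 0 35 1; 0 0 0 0 0 17 1; 0 0 0 0 0 0 1; 0 0 0 0 0 0 0")

```text
time_s: 3.95
eef_pos: [0.4356, -0.2677, 0.1408]
eef_rot: [0.001, -0.079, 0.997, -0.001]
wrist_force: [0.6, -0.2, -0.0]
opening: 0.816
grasp_force: 0.0
```

servo_tool(commands="0 0 0 0 0 0 0; 0 0 0 0 0 0 0; 0 0 0 0 0 0 0; 0 0 0 0 0 0 0; 0 0 0 0 0 0 0")

```text
time_s: 4.58
eef_pos: [0.4353, -0.2677, 0.1402]
eef_rot: [0.001, -0.078, 0.997, -0.0]
wrist_force: [-1.1, 0.4, 6.3]
opening: 0.298
grasp_force: 60.2
```

servo_tool(commands="0 0 0 0 0 0 0; 0 0 0 0 0 0 0; 0 0 0 0 0 0 0; 0 0 0 0 0 0 0; 0 0 0 0 0 0 0")

```text
time_s: 5.2
eef_pos: [0.4353, -0.2677, 0.1402]
eef_rot: [0.001, -0.078, 0.997, -0.0]
wrist_force: [-0.4, 0.9, 6.0]
opening: 0.295
grasp_force: 60.2
```

```bash
python3 -c "
from h import *
go([.4354,-.2665,.138],.1568)"
```

```text
pos [ 0.4353 -0.2677  0.1402] toolyaw(rod yaw) 0.157 tilt -1.0 F [-0.36  0.94  6.02] op 0.295 q [-0.78  0.14  1.85  0.    1.15 -2.51]
wz 0.0002
shift mm (after turn) [-0.3  1.2  2.2]
```

servo_tool(commands="0 0 0 0 0 -5 0; 0 0 0 0 0 -10 0; 0 0 0 15 0 0 0; 0 0 0 25 0 0 0; 0 0 0 25 0 0 0")

```text
time_s: 5.82
eef_pos: [0.369, -0.2772, 0.1539]
eef_rot: [-0.0, -0.079, 0.997, 0.0]
wrist_force: [0.6, -0.2, -3.2]
opening: 0.293
grasp_force: 59.2
```

servo_tool(commands="0 0 0 15 0 0 0; 0 0 0.037 0 0 -20 0; 0 0 0.037 0 0 -30 0; 0 0 0 0 0 -25 0; 0 0 0 0 0 0 0")

```text
time_s: 6.45
eef_pos: [0.3564, -0.281, 0.2311]
eef_rot: [0.001, -0.041, 0.999, -0.002]
wrist_force: [-0.1, -0.2, -3.7]
opening: 0.296
grasp_force: 59.5
```

```bash
python3 - <<'E'
from h import *
S3=lambda a,b:(300+a/8,190+b/8)
# plate points in reader frame
c,s=np.cos(.0828),np.sin(.0828)
def rf(P): d=P-np.array([.5059,.1191,0]); return (np.array([c*d[0]+s*d[1],-s*d[0]+c*d[1],d[2]])*1000).round(1)
for nm,a,b,z in[("front-left top",95,142,.012),("front-right top",222,238,.012),("fr bottom",232,258,0),("fl bottom",88,165,0),("green right",290,215,.0085),("green left",155,130,.0085)]:
    print(nm,rf(atz("side",S3(a,b),z)))
# housing lower edge check at x=0,y=-.12,z=.054
def w(X): return [.5059+c*X[0]-s*X[1],.1191+s*X[0]+c*X[1],X[2]]
print("lower right corner px in crop",(proj("side",[w((0,-.12,.054)),w((0,.12,.054)),w((.018,-.104,0))])-[300,190])*8)
print("bottle",rf(atz("top",(340,225),.07)),"dish",rf(atz("top",(212,240),.016)))
go(w((-.03,0,.23)),.0828)
sd=camera('side');t=camera('top')
cv2.imwrite('pics/c3.png',np.vstack([np.hstack([crop(sd,230,150,200,150,2),crop(t,210,90,200,150,2)]),np.hstack([crop(sd,295,190,50,37,8),crop(sd,290,200,100,75,4)[:296]])]))
E
```

```text
front-left top [27.9 52.3 12. ]
front-right top [ 25.9 -37.3  12. ]
fr bottom [ 33.7 -30.2   0. ]
fl bottom [29.1 60.4  0. ]
green right [ 57.5 -27.5   8.5]
green left [54.3 57.4  8.5]
lower right corner px in crop [[285.94837984 230.76621937]
 [-69.82821743 -16.11743972]
 [310.22114553 358.44175534]]
bottle [-127.  -173.9   70. ] dish [-138.5  174.7   16. ]
pos [ 0.3564 -0.281   0.2311] toolyaw(rod yaw) 0.0828 tilt -0.99999 F [-0.14 -0.17 -3.75] op 0.296 q [-0.93 -0.1   1.9   0.    1.34 -2.58]
wz 0.0
shift mm (after turn) [-152.1  386.3    1.1]
```

View pics/c3.png

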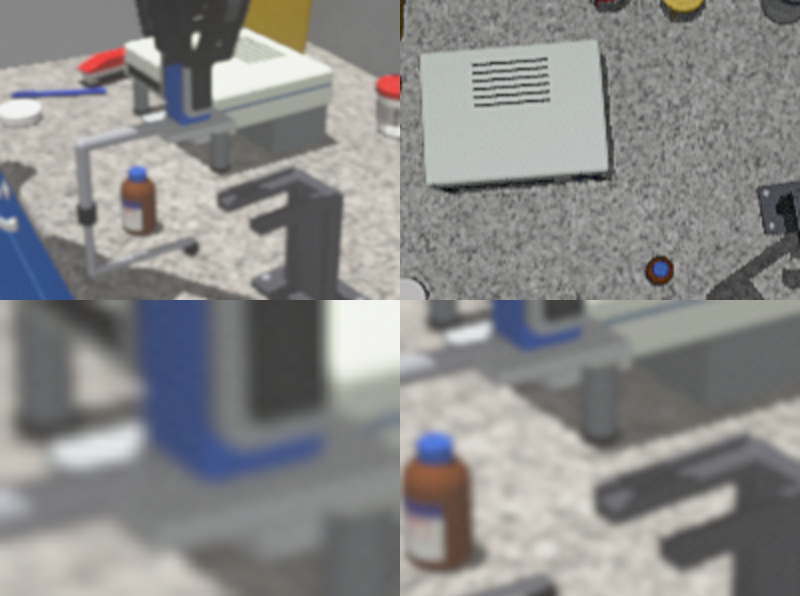

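```bash
python3 - <<'E'
from h import *
s=cv2.imread("pics/side0.png").astype(float); g=s[...,1]-(s[...,0]+s[...,2])/2; L=s.mean(2)
c,sn=np.cos(.0828),np.sin(.0828)
w=lambda X:[.5059+c*X[0]-sn*X[1],.1191+sn*X[0]+c*X[1],X[2]]
def line(x,z):
    P=proj("side",[w((x,y,z)) for y in np.linspace(-.1,.1,41)]); return lambda u:np.interp(u,P[:,0],P[:,1]) if P[0,0]<P[-1,0] else np.interp(u,P[::-1,0],P[::-1,1])
for u in range(316,338,3):
    r=np.arange(200,226); gg=g[200:226,u]
    print(u,"g rows",[(int(a),int(b)) for a,b in zip(r,gg) if b>6],"lum",L[204:226,u].astype(int).tolist(),"| floor x47,57,67:",[round(float(line(x,.0085)(u)),1) for x in(.047,.057,.067)],"front top26",round(float(line(.026,.012)(u)),1),"housing",round(float(line(0,.054)(u)),1))
# ball height
p=[.3564,-.281]
for z in(.1,.105,.11,.115,.12): print(z,proj("side",[[p[0],p[1],z]]).round(1))
E
```

```text
316 g rows [] lum [98, 96, 100, 103, 105, 109, 114, 117, 118, 117, 113, 107, 99, 94, 94, 95, 110, 143, 175, 186, 185, 181] | floor x47,57,67: [206.0, 203.1, 200.3] front top26 211.3 housing 205.1
319 g rows [(205, 7), (206, 13), (207, 13), (208, 7)] lum [105, 106, 102, 107, 111, 113, 112, 113, 116, 115, 117, 117, 112, 107, 98, 92, 89, 91, 102, 127, 156, 173] | floor x47,57,67: [208.1, 205.2, 202.4] front top26 213.4 housing 207.2
322 g rows [(206, 12), (207, 23), (208, 29), (209, 19), (210, 8)] lum [134, 133, 127, 119, 114, 113, 112, 113, 113, 114, 115, 117, 118, 117, 112, 105, 96, 93, 94, 99, 108, 125] | floor x47,57,67: [210.2, 207.3, 204.4] front top26 215.6 housing 209.3
325 g rows [(208, 11), (209, 23), (210, 26), (211, 17)] lum [110, 115, 124, 128, 123, 117, 118, 120, 117, 114, 114, 114, 115, 115, 114, 114, 109, 102, 98, 99, 103, 100] | floor x47,57,67: [212.3, 209.3, 206.4] front top26 217.8 housing 211.4
328 g rows [(211, 15), (212, 21), (213, 14)] lum [75, 78, 85, 100, 114, 114, 110, 110, 109, 111, 110, 105, 105, 113, 121, 128, 127, 121, 110, 100, 101, 100] | floor x47,57,67
[... 226 characters left out ...]
[216.5, 213.4, 210.4] front top26 222.1 housing 215.6
334 g rows [(201, 6), (214, 11), (215, 17), (216, 17), (217, 10)] lum [118, 118, 118, 119, 118, 119, 123, 128, 130, 131, 126, 122, 119, 121, 123, 121, 114, 99, 92, 91, 92, 92] | floor x47,57,67: [218.6, 215.5, 212.5] front top26 224.2 housing 215.8
337 g rows [(200, 7), (201, 6), (202, 6), (204, 7), (206, 6), (207, 7), (209, 6), (211, 6), (212, 6), (213, 7)] lum [150, 148, 147, 147, 150, 149, 149, 148, 149, 148, 148, 142, 126, 103, 93, 94, 93, 93, 92, 92, 92, 93] | floor x47,57,67: [220.7, 217.5, 214.5] front top26 226.4 housing 215.8
0.1 [[324.8 278.8]]
0.105 [[324.8 276.2]]
0.11 [[324.7 273.5]]
0.115 [[324.7 270.8]]
0.12 [[324.6 268.1]]
```

servo_tool(commands="0 0 0 -20 45 0 0; 0 0 0 -30 50 0 0; 0 0 0 -30 50 0 0; 0 0 0 -30 50 0 0; 0 0 0 -32 50 0 0")

```text
time_s: 7.18
eef_pos: [0.4766, -0.0219, 0.2276]
eef_rot: [-0.001, -0.041, 0.999, 0.0]
wrist_force: [0.3, -1.3, -1.0]
opening: 0.298
grasp_force: 59.8
```

servo_tool(commands="0 0 0 0 50 0 0; 0 0 0 0 50 0 0; 0 0 0 0 35 0 0; 0 0 0 0 20 0 0; 0 0 0 0 0 0 0")

```text
time_s: 7.8
eef_pos: [0.4629, 0.1317, 0.2275]
eef_rot: [-0.002, -0.043, 0.999, 0.0]
wrist_force: [-0.3, -1.0, -2.5]
opening: 0.295
grasp_force: 59.9
```

servo_tool(commands="0 0 0 0 0 20 0; 0 0 0 0 0 25 0; 0 0 0 0 0 25 0; 0 0 0 0 0 12 0; 0 0 0 0 0 0 0")

```text
time_s: 8.43
eef_pos: [0.4634, 0.13, 0.1462]
eef_rot: [-0.001, -0.041, 0.999, -0.0]
wrist_force: [0.2, -0.7, -1.6]
opening: 0.296
grasp_force: 59.8
```

```bash
cat >> h.py <<'E'
c_,s_=np.cos(.0828),np.sin(.0828)
W=lambda x,y,z:[.5059+c_*x-s_*y,.1191+s_*x+c_*y,z]
def rf(P):
    d=np.array(P)-np.array([.5059,.1191,0]); return (np.array([c_*d[0]+s_*d[1],-s_*d[0]+c_*d[1],d[2]])*1000).round(1)
E
python3 -c "
from h import *
print(rf(get_obs()['eef_pos'])); go(W(-.04,.014,.149),.0828)
s=camera('side')
cv2.imwrite('pics/c4.png',np.hstack([crop(s,225,130,200,150,4)]))"
```

```text
[-41.5  14.4 146.2]
pos [0.4634 0.13   0.1462] toolyaw(rod yaw) 0.0824 tilt -1.0 F [ 0.23 -0.66 -1.59] op 0.296 q [ 0.03  0.07  1.91 -0.    1.16 -1.63]
wz -0.0004
shift mm (after turn) [-1.5 -0.4 -2.8]
```

View pics/c4.png

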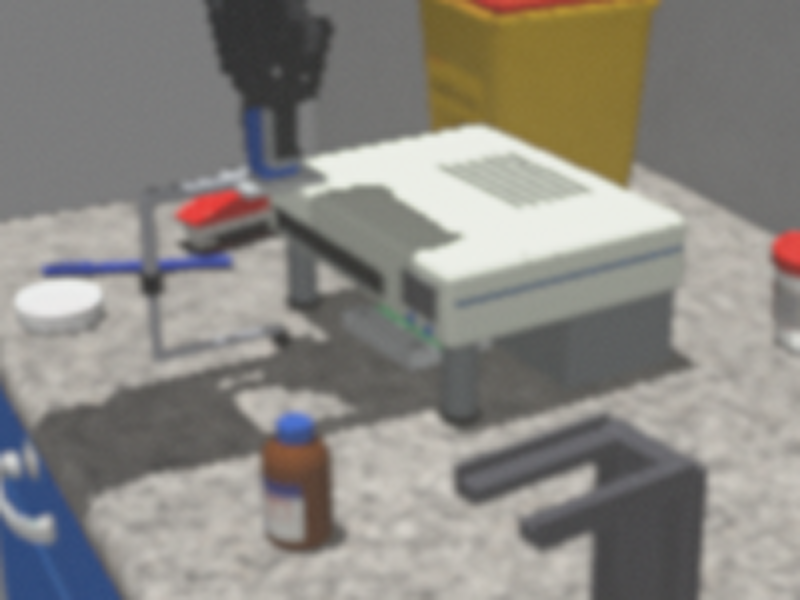

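```bash
python3 -c "
from h import *
for L in(.104,.108,.112,.116,.12): print(L,proj('side',[[.4634,.130,.131-L+.007]]).round(1))"
```

```text
0.104 [[294.9 210.7]]
0.108 [[295.  212.1]]
0.112 [[295.1 213.5]]
0.116 [[295.1 214.9]]
0.12 [[295.2 216.3]]
```

servo_tool(commands="0 0 0 0 0 -3 0; 0 0 0 -15 0 0 0; 0 0 0 -15 0 0 0; 0 0 0 -15 0 0 0; 0 0 0 0 0 0 0")

```text
time_s: 9.1
eef_pos: [0.5103, 0.1343, 0.1502]
eef_rot: [0.0, -0.041, 0.999, -0.0]
wrist_force: [-0.4, -0.6, -1.4]
opening: 0.292
grasp_force: 59.9
```

servo_tool(commands="0 0 0 -15 0 0 0; 0 0 0 -15 0 0 0; 0 0 0 -15 0 0 0; 0 0 0 -7 0 0 0; 0 0 0 0 0 0 0")

```text
time_s: 9.72
eef_pos: [0.561, 0.1387, 0.15]
eef_rot: [-0.0, -0.042, 0.999, -0.0]
wrist_force: [0.7, -0.5, -2.4]
opening: 0.295
grasp_force: 59.9
```

```bash
python3 -c "
from h import *
print(rf(get_obs()['eef_pos'])); go(W(.056,.014,.149),.0828)"
```

```text
[ 56.5  14.9 150. ]
pos [0.561  0.1387 0.15  ] toolyaw(rod yaw) 0.0831 tilt -1.0 F [ 0.68 -0.47 -2.42] op 0.295 q [ 0.04  0.27  1.67 -0.    1.2  -1.62]
wz 0.0003
shift mm (after turn) [ 0.5 -0.9  1. ]
```

servo_tool(commands="0 0 0 0 0 2 0; 0 0 0 0 0 2 0; 0 0 0 0 0 2 0; 0 0 0 0 0 0 0")

```text
time_s: 10.22
eef_pos: [0.5605, 0.1386, 0.1441]
eef_rot: [-0.0, -0.042, 0.999, -0.0]
wrist_force: [0.3, -0.8, -1.9]
opening: 0.301
grasp_force: 59.9
```

servo_tool(commands="0 0 0 0 0 1 0; 0 0 0 0 0 0 0")

```text
time_s: 10.48
eef_pos: [0.5608, 0.1386, 0.1433]
eef_rot: [-0.0, -0.042, 0.999, -0.0]
wrist_force: [0.0, 0.2, -3.0]
opening: 0.296
grasp_force: 59.9
```

servo_tool(commands="0 0 0 0 0 1 0; 0 0 0 0 0 0 0")

```text
time_s: 10.72
eef_pos: [0.5607, 0.1386, 0.1422]
eef_rot: [-0.0, -0.042, 0.999, -0.0]
wrist_force: [-0.3, -0.3, -2.4]
opening: 0.291
grasp_force: 59.9
```

servo_tool(commands="0 0 0 0 0 1 0; 0 0 0 0 0 0 0")

```text
time_s: 10.98
eef_pos: [0.5607, 0.1387, 0.1412]
eef_rot: [-0.0, -0.042, 0.999, 0.0]
wrist_force: [-0.6, -0.2, -2.7]
opening: 0.295
grasp_force: 59.9
```

servo_tool(commands="0 0 0 0 0 1 0; 0 0 0 0 0 0 0")

```text
time_s: 11.22
eef_pos: [0.5607, 0.1387, 0.1402]
eef_rot: [-0.0, -0.042, 0.999, -0.0]
wrist_force: [-0.5, 0.4, -1.9]
opening: 0.297
grasp_force: 59.9
```

servo_tool(commands="0 0 0 0 0 0.6 0; 0 0 0 0 0 0 0")

```text
time_s: 11.48
eef_pos: [0.5607, 0.1387, 0.1396]
eef_rot: [-0.0, -0.042, 0.999, -0.0]
wrist_force: [0.3, -0.2, -2.6]
opening: 0.296
grasp_force: 59.9
```

servo_tool(commands="0 0 0 0 0 0.7 0; 0 0 0 0 0 0 0")

```text
time_s: 11.72
eef_pos: [0.5608, 0.1387, 0.1389]
eef_rot: [-0.0, -0.042, 0.999, 0.0]
wrist_force: [-1.0, -0.1, -2.7]
opening: 0.296
grasp_force: 59.9
```

servo_tool(commands="0 0 0 0 0 0.7 0; 0 0 0 0 0 0 0")

```text
time_s: 11.98
eef_pos: [0.5607, 0.1387, 0.1382]
eef_rot: [-0.0, -0.042, 0.999, -0.0]
wrist_force: [0.1, 0.6, -1.8]
opening: 0.294
grasp_force: 59.9
```

servo_tool(commands="0 0 0 0 0 0.7 0; 0 0 0 0 0 0 0")

```text
time_s: 12.22
eef_pos: [0.5607, 0.1387, 0.1375]
eef_rot: [-0.0, -0.042, 0.999, -0.0]
wrist_force: [0.8, -0.1, -3.2]
opening: 0.297
grasp_force: 59.9
```

servo_tool(commands="0 0 0 0 0 0.7 0; 0 0 0 0 0 0 0")

```text
time_s: 12.48
eef_pos: [0.5609, 0.1387, 0.137]
eef_rot: [0.0, -0.042, 0.999, -0.0]
wrist_force: [0.3, -0.1, -1.3]
opening: 0.295
grasp_force: 59.9
```

servo_tool(commands="0 0 0 0 0 0.5 0; 0 0 0 0 0 0 0")

```text
time_s: 12.72
eef_pos: [0.561, 0.1387, 0.1368]
eef_rot: [0.0, -0.042, 0.999, -0.0]
wrist_force: [-0.4, -0.5, 1.5]
opening: 0.293
grasp_force: 60.2
```

servo_tool(commands="0 0 0 0 0 0 0; 0 0 0 0 0 0 0")

```text
time_s: 12.98
eef_pos: [0.561, 0.1387, 0.1367]
eef_rot: [0.0, -0.042, 0.999, -0.0]
wrist_force: [-0.8, 0.5, 2.7]
opening: 0.293
grasp_force: 60.3
```

servo_tool(commands="0 0 0 2 0 0 0; 0 0 0 2 0 0 0; 0 0 0 2 0 0 0; 0 0 0 0 0 0 0")

```text
time_s: 13.48
eef_pos: [0.5555, 0.1381, 0.1368]
eef_rot: [0.001, -0.042, 0.999, -0.0]
wrist_force: [4.0, -0.2, 1.4]
opening: 0.293
grasp_force: 60.2
```

servo_tool(commands="0 0 0 2 0 0 0; 0 0 0 2 0 0 0; 0 0 0 2 0 0 0")

```text
time_s: 13.85
eef_pos: [0.5492, 0.1377, 0.1368]
eef_rot: [0.001, -0.042, 0.999, 0.0]
wrist_force: [5.1, 0.1, 2.3]
opening: 0.294
grasp_force: 60.4
```

servo_tool(commands="0 0 0 3 0 0 0; 0 0 0 4 0 0 0; 0 0 0 4 0 0 0; 0 0 0 4 0 0 0; 0 0 0 4 0 0 0")

```text
time_s: 14.48
eef_pos: [0.5301, 0.1361, 0.1368]
eef_rot: [0.001, -0.042, 0.999, 0.0]
wrist_force: [4.7, 0.3, 3.2]
opening: 0.295
grasp_force: 60.4
```

```bash
python3 -c "
from h import *
print(rf(get_obs()['eef_pos'])); s=camera('side')
cv2.imwrite('pics/c5.png',crop(s,265,170,100,75,8))"
```

```text
[ 25.5  14.9 136.8]
```

View pics/c5.png

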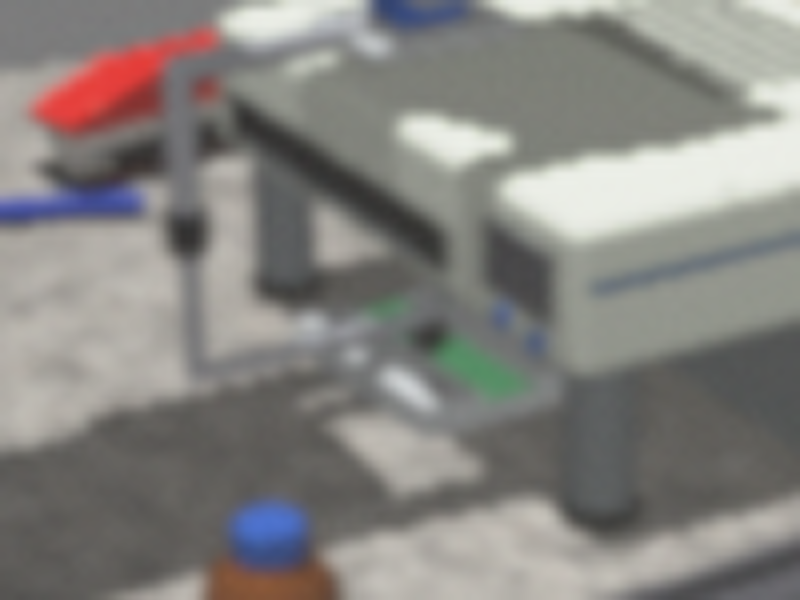

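servo_tool(commands="0 0 0 4 0 0 0; 0 0 0 5 0 0 0; 0 0 0 5 0 0 0; 0 0 0 5 0 0 0; 0 0 0 5 0 0 0")

```text
time_s: 15.15
eef_pos: [0.5063, 0.1341, 0.1368]
eef_rot: [0.001, -0.042, 0.999, 0.0]
wrist_force: [3.8, 1.4, 3.3]
opening: 0.292
grasp_force: 60.4
```

servo_tool(commands="0 0 0 5 0 0 0; 0 0 0 5 0 0 0; 0 0 0 5 0 0 0; 0 0 0 5 0 0 0; 0 0 0 5 0 0 0")

```text
time_s: 15.78
eef_pos: [0.4814, 0.132, 0.1367]
eef_rot: [0.001, -0.042, 0.999, 0.0]
wrist_force: [4.8, 0.5, 2.9]
opening: 0.295
grasp_force: 60.4
```

servo_tool(commands="0 0 0 5 0 0 0; 0 0 0 5 0 0 0; 0 0 0 5 0 0 0; 0 0 0 5 0 0 0; 0 0 0 5 0 0 0")

```text
time_s: 16.4
eef_pos: [0.4565, 0.13, 0.1367]
eef_rot: [0.001, -0.042, 0.999, 0.0]
wrist_force: [5.9, 0.4, 3.1]
opening: 0.292
grasp_force: 60.4
```

servo_tool(commands="0 0 0 5 0 0 0; 0 0 0 5 0 0 0; 0 0 0 4 0 0 0; 0 0 0 3 0 0 0; 0 0 0 0 0 0 0")

```text
time_s: 17.02
eef_pos: [0.4394, 0.1286, 0.1367]
eef_rot: [0.0, -0.042, 0.999, 0.0]
wrist_force: [5.0, -0.5, 3.4]
opening: 0.294
grasp_force: 60.8
```

```bash
python3 -c "
from h import *
print(rf(get_obs()['eef_pos'])); s=camera('side')
cv2.imwrite('pics/c6.png',crop(s,235,160,130,90,6))"
```

```text
[-65.4  14.9 136.7]
```

View pics/c6.png

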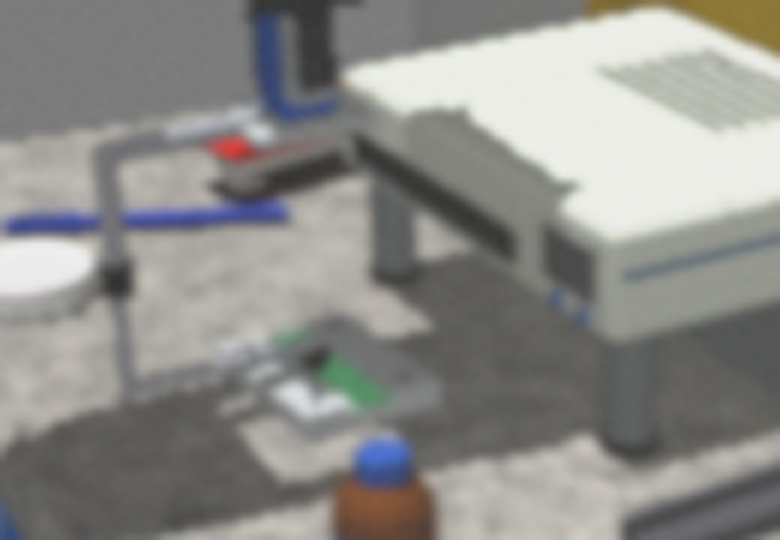

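```bash
python3 -c "
from h import *
for a,b in((335,315),(440,378),(290,425)): print(rf(atz('side',(235+a/6,160+b/6),.012)))"
```

```text
[-35.1  54.4  12. ]
[-25.5 -27.9  12. ]
[-98.2 -34.5  12. ]
```

servo_tool(commands="0 0 0 0 0 -1 0; 0 0 0 0 0 -2 0; 0 0 0 0 0 -5 0; 0 0 0 0 0 -10 0; 0 0 0 0 0 -20 0")

```text
time_s: 17.7
eef_pos: [0.4378, 0.1285, 0.1741]
eef_rot: [-0.002, -0.042, 0.999, 0.0]
wrist_force: [0.0, -0.1, -2.8]
opening: 0.296
grasp_force: 59.8
```

servo_tool(commands="0 0 0 0 0 -25 0; 0 0 0 0 0 -32 0; 0 0 0 0 -30 0 0; 0 0 0 20 -50 0 0; 0 0 0 20 -50 0 0")

```text
time_s: 18.32
eef_pos: [0.4092, -0.0052, 0.2318]
eef_rot: [-0.0, -0.042, 0.999, -0.0]
wrist_force: [-0.2, 0.1, -1.8]
opening: 0.293
grasp_force: 60.0
```

servo_tool(commands="0 0 0 20 -50 0 0; 0 0 0 20 -50 0 0; 0 0 0 20 -50 0 0; 0 0 0 10 -50 0 0; 0 0 0 0 -40 0 0")

```text
time_s: 18.95
eef_pos: [0.3592, -0.251, 0.2319]
eef_rot: [-0.0, -0.041, 0.999, 0.0]
wrist_force: [1.1, 0.5, -2.6]
opening: 0.296
grasp_force: 59.9
```

servo_tool(commands="0 0 -0.037 0 -15 0 0; 0 0 -0.037 0 0 0 0; 0 0 0 0 0 0 0; 0 0 0 0 0 0 0")

```text
time_s: 19.45
eef_pos: [0.3616, -0.2633, 0.2314]
eef_rot: [-0.0, -0.079, 0.997, 0.0]
wrist_force: [-0.9, -0.0, -2.8]
opening: 0.296
grasp_force: 60.0
```

```bash
python3 -c "
from h import *
go([.3612,-.2794,.1552],.157)"
```

```text
pos [ 0.3616 -0.2633  0.2314] toolyaw(rod yaw) 0.1579 tilt -1.0 F [-0.86 -0.02 -2.75] op 0.296 q [-0.9  -0.12  1.91  0.    1.35 -2.62]
wz 0.0009
shift mm (after turn) [  2.9 -15.9  76.2]
```

servo_tool(commands="0 0 0 3 -16 0 0; 0 0 0 0 0 20 0; 0 0 0 0 0 30 0; 0 0 0 0 0 24 0; 0 0 0 0 0 0 0")

```text
time_s: 20.08
eef_pos: [0.3601, -0.2799, 0.1558]
eef_rot: [-0.001, -0.078, 0.997, 0.002]
wrist_force: [0.2, -0.1, -2.2]
opening: 0.294
grasp_force: 59.9
```

```bash
python3 -c "
from h import *
go([.4353,-.2677,.1552],.157)"
```

```text
pos [ 0.3601 -0.2799  0.1558] toolyaw(rod yaw) 0.157 tilt -0.99999 F [ 0.18 -0.07 -2.19] op 0.294 q [-0.92 -0.    1.97 -0.    1.18 -2.65]
wz -0.0
shift mm (after turn) [-76.1   0.3   0.6]
```

servo_tool(commands="0 0 0 -15 0 0 0; 0 0 0 -20 0 0 0; 0 0 0 -20 0 0 0; 0 0 0 -15 0 0 0; 0 0 0 -6 0 0 0")

```text
time_s: 20.7
eef_pos: [0.4373, -0.2682, 0.1573]
eef_rot: [-0.0, -0.079, 0.997, 0.0]
wrist_force: [-1.0, 0.4, -1.7]
opening: 0.295
grasp_force: 60.0
```

servo_tool(commands="0 0 0 0 0 0 0; 0 0 0 0 0 5 0; 0 0 0 0 0 5 0; 0 0 0 0 0 3 0; 0 0 0 0 0 0 0")

```text
time_s: 21.32
eef_pos: [0.4358, -0.2686, 0.144]
eef_rot: [-0.0, -0.078, 0.997, 0.0]
wrist_force: [0.5, -0.0, -1.9]
opening: 0.298
grasp_force: 60.0
```

```bash
python3 -c "
from h import *
go([.4353,-.2677,.1402],.157)"
```

```text
pos [ 0.4358 -0.2686  0.144 ] toolyaw(rod yaw) 0.1567 tilt -1.0 F [ 0.53 -0.03 -1.88] op 0.298 q [-0.78  0.14  1.84 -0.    1.16 -2.51]
wz -0.0003
shift mm (after turn) [0.4 1.  3.8]
```

servo_tool(commands="0 0 0 0 1 1.5 0; 0 0 0 0 0 1 0; 0 0 0 0 0 0 0")

```text
time_s: 21.7
eef_pos: [0.436, -0.2676, 0.1419]
eef_rot: [-0.0, -0.079, 0.997, 0.0]
wrist_force: [0.2, -1.0, -1.3]
opening: 0.3
grasp_force: 60.0
```

servo_tool(commands="0 0 0 0 0 1 0; 0 0 0 0 0 0 0; 0 0 0 0 0 0 0")

```text
time_s: 22.08
eef_pos: [0.436, -0.2677, 0.1409]
eef_rot: [-0.0, -0.078, 0.997, -0.0]
wrist_force: [0.4, 0.7, -2.0]
opening: 0.297
grasp_force: 60.0
```

servo_tool(commands="0 0 0 0 0 0.5 0; 0 0 0 0 0 0 0; 0 0 0 0 0 0 0")

```text
time_s: 22.45
eef_pos: [0.436, -0.2677, 0.1404]
eef_rot: [0.0, -0.078, 0.997, 0.0]
wrist_force: [0.1, 0.5, -2.1]
opening: 0.294
grasp_force: 60.0
```

servo_tool(commands="0 0 0 0 0 0.6 0; 0 0 0 0 0 0 0; 0 0 0 0 0 0 0")

```text
time_s: 22.82
eef_pos: [0.4361, -0.2677, 0.1402]
eef_rot: [0.0, -0.078, 0.997, -0.0]
wrist_force: [-2.0, 1.9, 4.9]
opening: 0.295
grasp_force: 60.9
```

servo_tool(commands="0 0 0 0 0 0.6 0; 0 0 0 0 0 0 0; 0 0 0 0 0 0 0")

```text
time_s: 23.2
eef_pos: [0.4361, -0.2677, 0.1402]
eef_rot: [0.0, -0.079, 0.997, -0.0]
wrist_force: [-4.4, 2.7, 10.0]
opening: 0.297
grasp_force: 61.8
```

servo_tool(commands="0 0 0 0 0 -0.8 0; 0 0 0 0 0 0 0; 0 0 0 0 0 0 1; 0 0 0 0 0 0 1; 0 0 0 0 0 0 1")

```text
time_s: 23.82
eef_pos: [0.436, -0.2677, 0.1398]
eef_rot: [0.0, -0.078, 0.997, 0.0]
wrist_force: [-0.2, -0.4, -0.4]
opening: 0.91
grasp_force: 0.0
```

servo_tool(commands="0 0 0 0 0 0 1; 0 0 0 0 0 -10 1; 0 0 0 0 0 -30 1; 0 0 0 0 0 -50 1; 0 0 0 0 0 -40 1")

```text
time_s: 24.45
eef_pos: [0.4363, -0.2679, 0.2728]
eef_rot: [0.001, -0.079, 0.997, -0.001]
wrist_force: [0.9, 0.0, 0.2]
opening: 0.997
grasp_force: 0.0
```

servo_tool(commands="0 0 0 0 40 0 1; 0 0 0 0 55 0 1; 0 0 0 0 55 0 1; 0 0 0 0 40 0 1; 0 0 0 0 0 0 1")

```text
time_s: 25.08
eef_pos: [0.406, -0.078, 0.2709]
eef_rot: [0.001, -0.08, 0.997, -0.0]
wrist_force: [-0.6, -1.2, 0.3]
opening: 1.002
grasp_force: 0.0
```

```bash
python3 -c "
from h import *
go([.4353,-.2677,.2402],.157)
s=camera('side');t=camera('top')
cv2.imwrite('pics/c7.png',np.vstack([crop(s,225,140,200,130,3.5)[:,:],np.hstack([crop(t,370,160,70,80,1.8),crop(t,210,100,200,80,1.8)])[:, :700] if 0 else crop(t,210,105,230,145,700/230)[:140+300]])[:,:])"
python3 -c "
import cv2;a=cv2.imread('pics/c7.png');cv2.imwrite('pics/c8.png',cv2.resize(a,(480,600),interpolation=3))"
```

```text
pos [ 0.406  -0.078   0.2709] toolyaw(rod yaw) 0.1608 tilt -1.0 F [-0.61 -1.17  0.33] op 1.002 q [-0.48 -0.24  1.94  0.    1.44 -2.21]
wz 0.0038
shift mm (after turn) [   0.8 -192.    30.7]
```

View pics/c8.png

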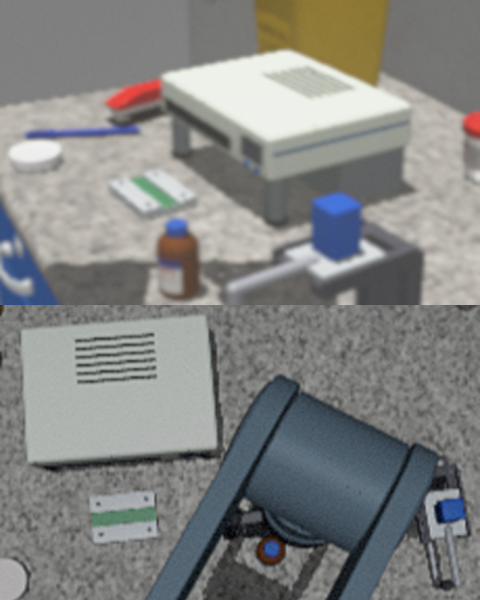

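The plate lies about 30 mm clear in front of the reader. The rod sits flat on its rest, the bottle and dish have not moved, and the gripper is free.

```bash
python3 -c "
from bench import *
print(hand_in())"
```

```text
the job is handed in; nothing more can be done
None
```

The job is handed in: the plate lies about 30 mm clear in front of the reader, pressed with about 6 N at most by wrist readings, and the rod is back on its rest; `hand_in()` returned no verdict.

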